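# Shelf lamp switched on from below with the oven stick

## Robot

A 6-joint arm with a two-finger parallel gripper is mounted at the origin on a cart in front of the work surface, level with it; the furniture and walls round the work are solid. World frame = base frame: x ahead of the robot, y to its left, z up, the work surface at z = 0. Lengths are in m, angles in rad, forces in N, time in s.
With the tool pointing down it reaches from about 0.375 to 0.825 m from the base axis. Payload 5.5 kg.
Tool frame: the origin (TCP) lies at the very end of the fingers, on their centre line; the grasp point (between the pads) lies 19 mm behind it; z points along the fingers, y is the line along which they close (so a half turn about z gives the same grasp; the last joint's range is limited). The gripper opens to 85 mm and grips with 20 to 120 N. Pads are 22 mm wide; open, the fingers measure 114 mm over their backs; the gripper's body (76 mm by 85 mm) begins 54 mm behind the grasp point. The pads swing forward as they close: fully open they stand 13 mm farther back than shut.
Start: joints at [1.146, 0.314, -0.047, 1.21, 0, 1.571], TCP at [0.247, 0.547, 0.231] pointing down, gripper open.
Joint ranges: [-2.67, 2.67], [-0.69, 1.73], [-1.03, 1.25], [-2.08, 2.16], [-1.42, 1.45], [-3.14, 3.14]. Speed limits (rad/s): [2.39, 2.39, 3.01, 3.14, 3.14, 3.14].

## Interface

Orientations are given as [roll, pitch, yaw] about the fixed x, y, z axes, in that order (R = Rz(yaw) Ry(pitch) Rx(roll)).
In Python, from station import arm, eyes gives the robot as it stands.
- The arm moves only by the tool move_arm, never from a script. Its argument "motion" is a list that holds one entry, the list of rows, each a list of 5 numbers: the opening, from 0 (shut) to 1 (fully open), then the shift along the tool's x, y, z each as a share of 30 cm, from -1 to 1, then the turn about the tool's z as a share of 45 degrees, from -1 to 1. A call has 1 to 5 rows; each row shifts and turns the commanded pose from where the row before left it, along the tool's axes as they then stand; what a row does not reach is not made up. A row lasts 1/8 s, in which the tool goes at most 62.5 mm and 10.7 degrees, less where a joint would pass 70% of its speed; a pose out of reach is approached as far as the arm can. A call with a number of a shift or a turn outside -1 to 1 is refused whole. A call with a gripper value outside its range is refused whole. The fingers move at their own pace and stop on an object; "force" is the grip in N (left out, the last holds). Time passes only in rows, so rows that do not move let the fingers close. It gives the time, the measured TCP pose, the force, the opening and the grip force at its end, in the units of the state.
- arm.read_state(): the state, without advancing time (a new reading comes with each control period).
- eyes.snapshot(name): name is "scene" or "top"; returns a dict with "color" (480x640x3 uint8, red, green, blue), "depth" (480x640 float32, m along the optical axis (not along the pixel's ray), 0 where there is no reading), "fovy" (degrees; the focal length in pixels is half the picture's height over the tangent of half this angle, whatever the lens; pixels are square), "cx", "cy" (the principal point, pixels), "k1" (the pictures are not rectified: a ray, as slopes to the right and down, at radius r is drawn at 1 + k1 r^2 times it, then the intrinsics apply), "world_from_camera" (4x4, takes a point from camera to world coordinates). Camera axes: x right, y up, looking along -z (the intrinsics and any distortion apply to the point x, -y, -z); pixel columns grow to the right and rows downward; lengths in m; the calibration is good to about 2 mm. A picture is of the moment at which its call begins.
- arm.job_done(): hands the job in; it is judged then, once.
Trained networks look in a picture, given as the dict that the camera call returned (one of the last four; its "shot" number tells which), for a name from the list of things; names that differ only in an ending like _2 or _b are one class to them, and where a whole thing is asked for, a point or a joint stands for the part that bears it (a point fixed in the world has none). Each returns a list of dicts, best first, with "score" (0 to 1); they miss things now and then, are a little off and sometimes report something else, mostly with a low value. They report only what shows in the picture. A call takes as long as a camera call.
- eyes.silhouettes(picture, name): "region" (480x640 bool, what is visible of it) and "uv" ([column, row] in pixels, amid what is visible of it).
The state is a dict: "time_s": time; "joints": joint angles; "qd": joint speeds; "effort": joint torques, N m; "tool_pos": TCP position; "orientation": TCP orientation; "wrist_force": force on the tool from outside, world axes, zero at the start; "wrist_torque": the same for the moment, N m; "grip_width": opening from 0.0 (shut) to 1.0 (fully open); "gripper_force": force on a finger pad.
Only numpy, scipy, OpenCV 4.12 (cv2) and the standard library are available. Lean on these libraries where they do the work, as an engineer would, in place of code of your own. Each camera call takes 0.05 s, during which the arm holds its last target. There are 200 camera calls.

## Task

Switch on the lamp of the oak shelf. Its rocker switch sits out of sight under the shelf, up behind the front lip, somewhere along the light bar: reach in from below with the wooden oven stick, feel for the half of the rocker that hangs down and press it up until the rocker has snapped over. Then lay the stick down on the open worktop in front of the shelf, and leave the jars on the shelf as they stand.

Things in the scene. Friction and masses are not known exactly. Their poses are not given: they have to be found in the camera images.
- shelf: fixed oak bridge shelf, two end panels, 150 deep (x) x 360 wide (y) x 250 high; origin at worktop level under the centre of its footprint; x points into its depth, away from the robot, y to the left seen from the front, z up. Its front edge is at x -75, the end panels' inner faces at y -162 and +162, underside of the top board at height 232. Open worktop under and in front of it
- lip_middle (a point): middle of the lower edge of the shelf's front lip, height 198 (shelf frame x -69, y 0). The lip is 12 thick (x -75 to -63) and runs the whole width between the end panels
- bar_middle (a point): middle line of the light bar behind the lip, on the bar's flat underside at height 216 (shelf frame x -21, y 0). The bar fills x -50 to +34 over the whole width. Above the lip's foot it is hidden from view
- rocker_track (a point): the rocker's axis height (214) where the rocker would be if it were at mid width (shelf x -21, y 0). Rocker and its 84 long (y) x 40 (x) bezel, face at height 214.5, sit in a stiff-running carriage that may have been set anywhere from 55 right (y -55) to 55 left (y +55) of this point. It does not shift when pressed; where it is now is reported nowhere and must be felt
- rocker (a joint): white rocker switch in rad: 0 off, 0.4 on. Plate 60 long (y) x 30 (x) x 8, face down, tilting about its middle on an axis along shelf x. Off: its left (+y) end hangs down, lower edge at height 202, right end's at 214. 2 to 3 N upward 20 left of its middle starts it; past level it snaps over by itself, let go before it falls back. Pushing sideways on the hanging end does not switch it
- oven_stick: loose wooden oven-shelf stick, 260 long, 22 wide, 12 thick, about 60 g, lying flat on the worktop; origin at mid length, centre of its underside; x along the stick to its round handle end (half round, radius 11), z up through its thickness. The last 36 at the -x end is a notched head, 29 wide. To reach the rocker past the lip it must slope up to its round end by 25 to 40 degrees
- stick_tip (a point): end of the stick's round end, at mid thickness: 130 from the origin along x
- spice_a: loose spice jar with a red cap, 45 across, 106 high, standing on the shelf; origin at the centre of its underside
- spice_b: second loose spice jar with a red cap, 45 across, 106 high, standing on the shelf; origin at the centre of its underside
- honey: loose honey jar with a grey lid, 66 x 72, 102 high, standing on the shelf; origin at the centre of its underside

How it is judged:
On the way, in this order (a step that is already met when the one before it is completed fails the run):
1. the rocker is pushed over to on with the stick (value of joint rocker above 0.32 rad and contact force between oven_stick and shelf above 0.3 N), for 0.03 s.
2. the stick is set down on the worktop by the fingers, not dropped (contact force between the fingers and oven_stick above 0.5 N and height (world z) of oven_stick below 0.03 m and height (world z) of stick_tip below 0.045 m), for 0.03 s.
At the end, for the whole second after the job is handed in: The rocker reads more than 0.35 rad (on, snapped over); the stick lies flat and still on the worktop (origin less than 12 mm and tip less than 20 mm above it), its middle in front of the shelf's front edge and not leaning on the shelf (value of joint rocker above 0.35 rad and height (world z) of oven_stick between -0.01 and 0.012 m and height (world z) of stick_tip below 0.02 m and x of oven_stick in the frame of shelf below -0.075 m and linear speed of oven_stick below 0.02 m/s and contact force between oven_stick and shelf below 0.1 N); the robot touches nothing.
It fails at once if a jar on the shelf is knocked over or pushed more than 30 mm (distance of any of spice_a, spice_b, honey from where it was at the start of the episode above 0.03 m or angle between any of spice_a, spice_b, honey's own z axis and vertical above 0.4 rad).
It also fails if it takes over 58 s, if anything falls off the work surface, if the arm or the gripper's body presses on something with over 40 N, if the wrist force passes 120 N, or if a joint passes its speed limit or range.

## Working session

There is one attempt and no reset: what is moved stays moved. The work goes in short steps, Python scripts to look and compute and a tool call to move; the robot and the scene stay as the last step left them, time stands still between calls to the robot, and variables do not carry over. Pictures are saved under pics/ and viewed, at most 10 in all, crops included, and the job is handed in when it is done.

Besides the shell and the picture viewer there is one more tool, called after "Request:" as name(argument=value, ...), one argument or row to a line, values as JSON. move_arm: Moves the arm, as the interface text tells. Its arguments: {"type":"object","properties":{"motion":{"type":"array","items":{"type":"array","items":{"type":"array","items":{"type":"number"}}}},"force":{"type":"number"}},"required":["motion"]}

```bash
ls; mkdir -p pics; python3 - <<'E'
from station import arm, eyes
import cv2, numpy as np
s=arm.read_state();print({k:np.round(v,3) for k,v in s.items()})
ims=[]
for n in("scene","top"):
    p=eyes.snapshot(n);np.savez(f"{n}0.npz",**{k:v for k,v in p.items()})
    ims.append(p["color"]);print(n,p["fovy"],p["cx"],p["cy"],p["k1"],np.round(p["world_from_camera"],3).tolist())
    for o in("oven_stick","shelf","spice_a","honey"):
        for d in eyes.silhouettes(p,o)[:3]:
            np.save(f"{n}_{o}.npy",d["region"]) if d["score"]>.5 and o in("oven_stick","shelf") else 0
            print(n,o,round(d["score"],2),np.round(d["uv"]),d["region"].sum())
    cv2.imwrite(f"pics/{n}0.png",p["color"][...,::-1])
E
```

```text
pics
{'time_s': np.float64(0.0), 'joints': array([ 1.146,  0.314, -0.048,  1.21 ,  0.   ,  1.571]), 'qd': array([ 0.002, -0.002, -0.002,  0.   , -0.001,  0.   ]), 'effort': array([-1.0000e-03, -5.3959e+01,  3.3975e+01,  1.9000e-02, -0.0000e+00,
       -0.0000e+00]), 'tool_pos': array([0.247, 0.546, 0.23 ]), 'orientation': array([-3.14 , -0.   ,  2.717]), 'wrist_force': array([-1.271,  0.149, -0.039]), 'wrist_torque': array([0.054, 0.011, 0.043]), 'gripper_force': np.float64(0.0), 'grip_width': np.float64(0.999)}
scene 47.49950912273577 316.8207530994022 234.2142662504152 -0.057778355542080134 [[-0.656, 0.342, -0.673, -0.087], [-0.755, -0.325, 0.57, 0.397], [-0.024, 0.882, 0.471, 0.592], [0.0, 0.0, 0.0, 1.0]]
scene oven_stick 0.88 [355. 351.] 1763
scene shelf 0.76 [249. 201.] 18438
scene spice_a 0.89 [312. 114.] 1440
scene spice_a 0.78 [278. 126.] 1553
scene honey 0.82 [208. 148.] 2983
top 46.54879624616259 309.21942744310144 231.40281203861545 -0.05960161799776172 [[-0.0, 0.995, -0.102, 0.452], [-1.0, -0.002, -0.019, -0.122], [-0.019, 0.102, 0.995, 1.149], [0.0, 0.0, 0.0, 1.0]]
top oven_stick 0.93 [322. 313.] 1468
top shelf 0.92 [314. 166.] 16887
top spice_a 0.93 [351. 135.] 1207
top spice_a 0.91 [408. 134.] 1263
top spice_a 0.68 [315. 166.] 17088
top honey 0.61 [249. 138.] 2198
```

View images.

View pics/scene0.png

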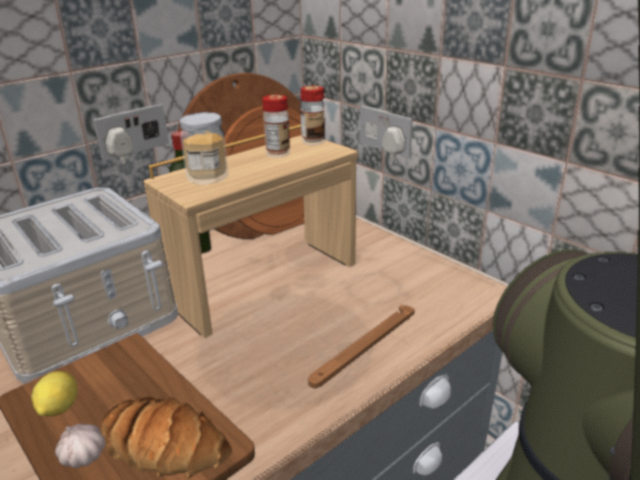

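View pics/top0.png

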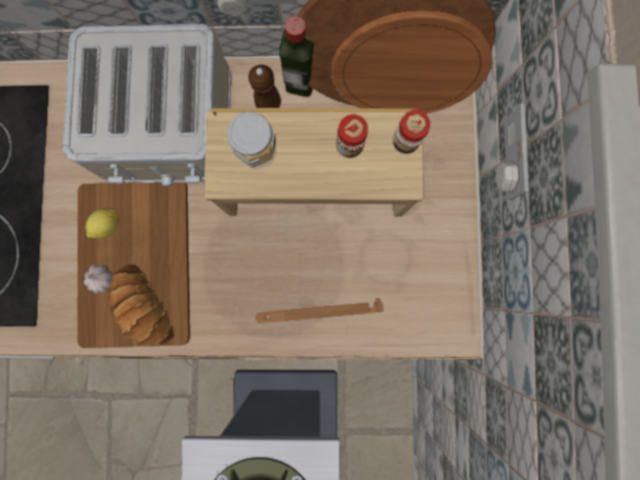

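```bash
cat > h.py <<'E'
import numpy as np, cv2
def K(p):
    f=240/np.tan(np.radians(p["fovy"])/2); return np.array([[f,0,p["cx"]],[0,f,p["cy"]],[0,0,1.]])
def rays(p,uv):
    k=float(p["k1"]); d=(np.asarray(uv,float).reshape(-1,2)-[p["cx"],p["cy"]])/K(p)[0,0]
    r=np.linalg.norm(d,axis=1); u=r.copy()
    for _ in range(20): u=r/(1+k*u*u)
    d=d*(u/np.maximum(r,1e-9))[:,None]
    return np.c_[d[:,0],-d[:,1],-np.ones(len(d))]
def cloud(p,mask):
    v,u=np.nonzero(mask); z=p["depth"][v,u]; g=z>0
    T=p["world_from_camera"]; return (rays(p,np.c_[u,v])*z[:,None])[g]@T[:3,:3].T+T[:3,3]
def onplane(p,uv,z):
    T=p["world_from_camera"]; d=rays(p,uv)@T[:3,:3].T; t=(z-T[2,3])/d[:,2]; return T[:3,3]+d*t[:,None]
def proj(p,X):
    T=p["world_from_camera"]; c=(np.asarray(X).reshape(-1,3)-T[:3,3])@T[:3,:3]
    d=np.c_[c[:,0]/-c[:,2],c[:,1]/c[:,2]]
    d=d*(1+float(p["k1"])*(d**2).sum(1))[:,None]; return d*K(p)[0,0]+[p["cx"],p["cy"]]
E
python3 - <<'E'
from h import *
for n in("top","scene"):
    p=dict(np.load(n+"0.npz")); 
    m=np.load(n+"_oven_stick.npy"); C=cloud(p,m); print(n,"stick z pct",np.percentile(C[:,2],[5,25,50,75,95]).round(4))
    v,u=np.nonzero(m); P=onplane(p,np.c_[u,v],.012)[:,:2]
    c,s,a=cv2.minAreaRect(P.astype(np.float32)*1000); print(" rect",c,s,a)
    B=cv2.boxPoints((c,s,a)); print(B.round(0).tolist())
    S=cloud(p,np.load(n+"_shelf.npy")); z=S[:,2]; h,e=np.histogram(z,np.arange(0,.4,.005)); i=h.argmax(); print(" shelf top z mode",e[i], np.median(z[abs(z-e[i])<.01]))
    t=S[abs(z-.25)<.006]; r=cv2.minAreaRect(t[:,:2].astype(np.float32)*1000); print(r); print(np.round(cv2.boxPoints(r)).tolist())
    v,u=np.nonzero(np.load(n+"_shelf.npy"))
    f=S[(abs(z-.15)<.02)]; print(" legs",f.min(0).round(3),f.max(0).round(3))
E
```

```text
top stick z pct [0.0013 0.0099 0.0117 0.0133 0.0154]
 rect (403.3739929199219, -118.21981811523438) (27.410287857055664, 258.7483215332031) 6.290752410888672
[[376.0, 9.0], [404.0, -248.0], [431.0, -245.0], [403.0, 12.0]]
 shelf top z mode 0.245 0.24964604664114287
((670.1996459960938, -110.32960510253906), (360.0224609375, 150.51107788085938), 89.04119873046875)
[[592.0, -289.0], [742.0, -292.0], [748.0, 68.0], [598.0, 71.0]]
 legs [ 0.599 -0.289  0.131] [0.606 0.068 0.17 ]
scene stick z pct [0.0043 0.0109 0.0129 0.0138 0.015 ]
 rect (402.45037841796875, -113.26539611816406) (31.780393600463867, 263.018310546875) 5.375609397888184
[[374.0, 16.0], [399.0, -246.0], [431.0, -243.0], [406.0, 19.0]]
 shelf top z mode 0.25 0.250646559676457
((670.7692260742188, -109.10783386230469), (362.069580078125, 153.05641174316406), 89.36930084228516)
[[592.0, -289.0], [745.0, -291.0], [749.0, 71.0], [596.0, 73.0]]
 legs [ 0.598 -0.455  0.13 ] [0.957 0.08  0.17 ]
```

```bash
cat > plan.py <<'E'
import sys, numpy as np
from station import arm
def st():
    s=arm.read_state(); return s
def plan(tgt,op,start=None,vmax=.058,n=None):
    "rows from start (x,y,z,yaw deg) to tgt"
    if start is None:
        s=st(); start=[*s["tool_pos"],np.degrees(s["orientation"][2])]
    a=np.array(start,float); b=np.array(tgt,float); d=b-a
    n=n or int(max(np.ceil(np.linalg.norm(d[:3])/vmax),np.ceil(abs(d[3])/10.),1))
    out=[]
    for i in range(n):
        y=np.radians(a[3]+d[3]*i/n); v=d[:3]/n
        out.append([op]+[round(float(q),3) for q in ((np.cos(y)*v[0]+np.sin(y)*v[1])/.3,(np.sin(y)*v[0]-np.cos(y)*v[1])/.3,-v[2]/.3,-d[3]/n/45)])
    for i in range(0,n,5): print(out[i:i+5])
E
python3 -c "
from plan import *
plan([.43,.3,.23,155.7],.5)"
```

```text
[[0.5, -0.149, -0.083, 0.001, -0.0], [0.5, -0.149, -0.083, 0.001, -0.0], [0.5, -0.149, -0.083, 0.001, -0.0], [0.5, -0.149, -0.083, 0.001, -0.0], [0.5, -0.149, -0.083, 0.001, -0.0]]
[[0.5, -0.149, -0.083, 0.001, -0.0]]
```

Request:
move_arm(
  motion=[
    [[0.5, -0.15, -0.083, 0, 0], [0.5, -0.15, -0.083, 0, 0], [0.5, -0.15, -0.083, 0, 0], [0.5, -0.15, -0.083, 0, 0], [0.5, -0.15, -0.083, 0, 0]],
  ],
)

```text
time_s: 1.12
tool_pos: [0.4019, 0.3392, 0.2315]
orientation: [3.141, 0.0, 2.717]
wrist_force: [1.3, 0.4, -0.3]
grip_width: 0.502
gripper_force: 0.0
```

```bash
python3 -c "
from plan import *
s=st();print(np.degrees(s['joints']),s['tool_pos'],np.degrees(s['orientation']))
plan([.401,-.098,.1,-84+360],.5)
plan([.401,-.098,.1,96],.5)"
```

```text
[ 4.01693302e+01  9.94816298e+00 -1.29869489e+01  6.70266300e+01
 -3.70602899e-03  6.44967646e+01] [0.40186057 0.33920194 0.23151535] [1.79967065e+02 1.98174182e-02 1.55672559e+02]
[[0.5, -0.046, -0.102, 0.034, -0.206], [0.5, -0.029, -0.108, 0.034, -0.206], [0.5, -0.011, -0.112, 0.034, -0.206], [0.5, 0.007, -0.112, 0.034, -0.206], [0.5, 0.025, -0.109, 0.034, -0.206]]
[[0.5, 0.042, -0.104, 0.034, -0.206], [0.5, 0.058, -0.096, 0.034, -0.206], [0.5, 0.073, -0.085, 0.034, -0.206], [0.5, 0.086, -0.072, 0.034, -0.206], [0.5, 0.096, -0.058, 0.034, -0.206]]
[[0.5, 0.104, -0.041, 0.034, -0.206], [0.5, 0.109, -0.024, 0.034, -0.206], [0.5, 0.112, -0.006, 0.034, -0.206]]
[[0.5, -0.075, -0.166, 0.055, 0.166], [0.5, -0.096, -0.155, 0.055, 0.166], [0.5, -0.115, -0.141, 0.055, 0.166], [0.5, -0.132, -0.125, 0.055, 0.166], [0.5, -0.147, -0.107, 0.055, 0.166]]
[[0.5, -0.16, -0.087, 0.055, 0.166], [0.5, -0.17, -0.065, 0.055, 0.166], [0.5, -0.177, -0.043, 0.055, 0.166]]
```

Request:
move_arm(
  motion=[
    [[0.5, -0.046, -0.102, 0.034, -0.206], [0.5, -0.029, -0.108, 0.034, -0.206], [0.5, -0.011, -0.112, 0.034, -0.206], [0.5, 0.007, -0.112, 0.034, -0.206], [0.5, 0.025, -0.109, 0.034, -0.206]],
  ],
)

```text
time_s: 1.75
tool_pos: [0.4006, 0.1714, 0.1802]
orientation: [-3.142, 0.001, -2.752]
wrist_force: [1.0, 0.1, 0.3]
grip_width: 0.501
gripper_force: 0.0
```

Request:
move_arm(
  motion=[
    [[0.5, 0.042, -0.104, 0.034, -0.206], [0.5, 0.058, -0.096, 0.034, -0.206], [0.5, 0.073, -0.085, 0.034, -0.206], [0.5, 0.086, -0.072, 0.034, -0.206], [0.5, 0.096, -0.058, 0.034, -0.206]],
  ],
)

```text
time_s: 2.38
tool_pos: [0.4008, 0.0031, 0.1293]
orientation: [-3.141, 0.0, -1.943]
wrist_force: [-0.6, -0.2, 0.6]
grip_width: 0.504
gripper_force: 0.0
```

Request:
move_arm(
  motion=[
    [[0.5, 0.104, -0.041, 0.034, -0.206], [0.5, 0.109, -0.024, 0.034, -0.206], [0.5, 0.112, -0.006, 0.034, -0.206]],
  ],
)

```text
time_s: 2.75
tool_pos: [0.4007, -0.0976, 0.0987]
orientation: [-3.141, -0.0, -1.458]
wrist_force: [-0.2, 0.4, -0.1]
grip_width: 0.5
gripper_force: 0.0
```

```bash
python3 -c "
from plan import *
s=st();print(np.degrees(s['joints']),s['tool_pos'],np.degrees(s['orientation']))
plan([.401,-.098,.006,-84],.5)"
```

```text
[-1.36928927e+01  3.90343542e+00 -3.85248760e+01  4.75237230e+01
  2.20428287e-03 -1.10169811e+02] [ 0.40073498 -0.09762289  0.09866183] [-1.79954216e+02 -1.44696083e-02 -8.35230862e+01]
[[0.5, 0.001, -0.0, 0.154, 0.005], [0.5, 0.001, -0.0, 0.154, 0.005]]
```

Request:
move_arm(
  motion=[
    [[0.5, 0, 0, 0.15, 0.01], [0.5, 0, 0, 0.15, 0], [0.5, 0, 0, 0.023, 0], [0, 0, 0, 0, 0], [0, 0, 0, 0, 0]],
  ],
  force=40,
)

```text
time_s: 3.38
tool_pos: [0.4021, -0.0967, 0.0033]
orientation: [-3.139, -0.001, -1.471]
wrist_force: [0.0, -0.4, -0.8]
grip_width: 0.242
gripper_force: 40.4
```

Request:
move_arm(
  motion=[
    [[0, 0, 0, 0, 0], [0, 0, 0, 0, 0], [0, 0, 0, 0, 0]],
  ],
)

```text
time_s: 3.75
tool_pos: [0.4017, -0.0966, 0.0028]
orientation: [-3.139, -0.001, -1.471]
wrist_force: [-0.8, 0.7, 7.6]
grip_width: 0.241
gripper_force: 41.3
```

```bash
python3 -c "
from plan import *
plan([.50,-.1,.29,-181],0,n=10)"
```

```text
[[0, 0.004, -0.032, -0.096, 0.215], [0, -0.001, -0.033, -0.096, 0.215], [0, -0.007, -0.032, -0.096, 0.215], [0, -0.012, -0.031, -0.096, 0.215], [0, -0.017, -0.028, -0.096, 0.215]]
[[0, -0.021, -0.025, -0.096, 0.215], [0, -0.025, -0.021, -0.096, 0.215], [0, -0.028, -0.016, -0.096, 0.215], [0, -0.031, -0.011, -0.096, 0.215], [0, -0.032, -0.006, -0.096, 0.215]]
```

Request:
move_arm(
  motion=[
    [[0, 0.004, -0.032, -0.096, 0.215], [0, -0.001, -0.033, -0.096, 0.215], [0, -0.007, -0.032, -0.096, 0.215], [0, -0.012, -0.031, -0.096, 0.215], [0, -0.017, -0.028, -0.096, 0.215]],
  ],
)

```text
time_s: 4.38
tool_pos: [0.45, -0.0979, 0.1471]
orientation: [-3.141, 0.0, -2.321]
wrist_force: [0.2, 0.4, 0.1]
grip_width: 0.244
gripper_force: 40.4
```

Request:
move_arm(
  motion=[
    [[0, -0.021, -0.025, -0.096, 0.215], [0, -0.025, -0.021, -0.096, 0.215], [0, -0.028, -0.016, -0.096, 0.215], [0, -0.031, -0.011, -0.096, 0.215], [0, -0.032, -0.006, -0.096, 0.215]],
  ],
)

```text
time_s: 5.0
tool_pos: [0.4987, -0.0996, 0.291]
orientation: [-3.142, 0.0, 3.118]
wrist_force: [-0.6, -0.1, -0.6]
grip_width: 0.244
gripper_force: 40.4
```

```bash
cat > look.py <<'E'
import sys
from station import arm,eyes
from h import *
s=arm.read_state(); print(s["time_s"],s["tool_pos"].round(4) if hasattr(s["tool_pos"],"round") else s["tool_pos"],np.degrees(s["orientation"]).round(2),np.round(s["wrist_force"],1))
for n in ("scene","top"):
    p=eyes.snapshot(n); cv2.imwrite(f"pics/{n}_{sys.argv[1]}.png",p["color"][...,::-1]); np.savez(f"{n}_{sys.argv[1]}.npz",**p)
    r=eyes.silhouettes(p,"oven_stick")
    if r and r[0]["score"]>.3:
        C=cloud(p,cv2.erode(r[0]["region"].astype(np.uint8),np.ones((3,3)))>0); 
        C=C[np.linalg.norm(C-np.median(C,0),axis=1)<.2]
        x=np.array(C[:,0]); q=np.polyfit(x,C[:,2],1); qy=np.polyfit(x,C[:,1],1)
        print(n,round(r[0]["score"],2),"n",len(C),"x",np.percentile(x,[1,99]).round(3),"slope deg",np.degrees(np.arctan(q[0])).round(1),"z@ends",np.polyval(q,np.percentile(x,[1,99])).round(3),"y@ends",np.polyval(qy,np.percentile(x,[1,99])).round(3))
E
python3 look.py 1
```

```text
5.0 [ 0.4987 -0.0996  0.291 ] [-1.8000e+02  1.0000e-02  1.7865e+02] [-0.6 -0.1 -0.6]
scene 0.66 n 1370 x [0.346 0.593] slope deg 0.2 z@ends [0.298 0.299] y@ends [-0.09  -0.094]
```

Request:
move_arm(
  motion=[
    [[0, -0.052, 0, 0.06, 0], [0, -0.052, 0, 0.05, 0], [0, 0, 0, 0.02, 0], [0, 0, 0, 0.02, 0], [0, 0, 0, 0.02, 0]],
  ],
  force=20,
)

```text
time_s: 5.82
tool_pos: [0.5294, -0.1001, 0.2388]
orientation: [3.141, -0.0, 3.124]
wrist_force: [-2.6, 0.5, 4.4]
grip_width: 0.238
gripper_force: 41.6
```

Request:
move_arm(
  motion=[
    [[0, 0, 0, 0.02, 0], [0, 0, 0, 0.02, 0], [0, 0, 0, 0.02, 0], [0, 0, 0, 0.02, 0]],
  ],
)

```text
time_s: 6.32
tool_pos: [0.5306, -0.1004, 0.2148]
orientation: [-3.141, 0.002, 3.124]
wrist_force: [-0.4, -1.4, 5.4]
grip_width: 0.244
gripper_force: 41.6
```

```bash
python3 look.py 2
```

```text
6.325 [ 0.5306 -0.1004  0.2148] [-1.7998e+02  9.0000e-02  1.7897e+02] [-0.4 -1.4  5.4]
scene 0.63 n 951 x [0.405 0.525] slope deg 30.6 z@ends [0.149 0.22 ] y@ends [-0.093 -0.096]
```

Request:
move_arm(
  motion=[
    [[0, 0, 0, -0.07, 0], [0, 0.18, 0, 0, 0], [0, 0, 0, 0.16, 0], [0, 0, 0, 0.16, 0], [0, -0.13, 0, 0.16, 0]],
  ],
  force=20,
)

```text
time_s: 7.15
tool_pos: [0.5124, -0.0998, 0.0902]
orientation: [3.142, -0.002, 3.123]
wrist_force: [1.0, -0.0, -0.4]
grip_width: 0.243
gripper_force: 40.8
```

Request:
move_arm(
  motion=[
    [[0, 0, 0, 0.05, 0], [0, 0, 0, 0.05, 0], [0, 0, 0, 0.05, 0], [0, 0, 0, 0.04, 0], [0, 0, 0, 0, 0]],
  ],
)

```text
time_s: 7.78
tool_pos: [0.5138, -0.0999, 0.0343]
orientation: [-3.142, -0.001, 3.124]
wrist_force: [0.4, 0.4, 1.1]
grip_width: 0.241
gripper_force: 42.0
```

Request:
move_arm(
  motion=[
    [[0, 0, 0, 0.05, 0], [0, 0, 0, 0.05, 0], [0, 0, 0, 0, 0], [0.45, 0, 0, 0, 0], [0.45, 0, 0, 0, 0]],
  ],
)

```text
time_s: 8.4
tool_pos: [0.5145, -0.0999, 0.0048]
orientation: [3.141, -0.001, 3.124]
wrist_force: [-0.9, -0.4, -0.2]
grip_width: 0.451
gripper_force: 0.0
```

```bash
python3 look.py 3; python3 - <<'E'
from h import *
p=dict(np.load("top_3.npz")); print(onplane(p,[[322,357]],0))
E
```

```text
8.4 [ 0.5145 -0.0999  0.0048] [ 1.7999e+02 -3.0000e-02  1.7897e+02] [-0.9 -0.4 -0.2]
scene 0.82 n 924 x [0.363 0.61 ] slope deg -0.2 z@ends [0.012 0.011] y@ends [-0.093 -0.093]
[[ 0.31299568 -0.1253743   0.        ]]
```

Request:
move_arm(
  motion=[
    [[0.45, 0.053, 0, 0, 0], [0.45, 0.053, 0, 0.005, 0], [0, 0, 0, 0, 0], [0, 0, 0, 0, 0], [0, 0, 0, 0, 0]],
  ],
  force=30,
)

```text
time_s: 9.22
tool_pos: [0.4838, -0.0995, 0.0035]
orientation: [-3.141, 0.001, 3.124]
wrist_force: [0.1, -0.9, 0.1]
grip_width: 0.243
gripper_force: 31.4
```

Request:
move_arm(
  motion=[
    [[0, 0, 0, -0.15, 0], [0, 0.1, 0, -0.15, 0], [0, 0.15, 0, -0.1, 0], [0, 0.0, 0, -0.2, 0], [0, 0, 0, -0.2, 0]],
  ],
)

```text
time_s: 9.85
tool_pos: [0.4072, -0.0979, 0.2449]
orientation: [3.142, -0.0, 3.124]
wrist_force: [1.8, 0.2, -0.4]
grip_width: 0.244
gripper_force: 31.4
```

Request:
move_arm(
  motion=[
    [[0, -0.1, 0, -0.1, 0], [0, -0.13, 0, 0, 0], [0, -0.13, 0, 0.03, 0], [0, 0, 0, 0.03, 0], [0, 0, 0, 0.03, 0]],
  ],
  force=20,
)

```text
time_s: 10.48
tool_pos: [0.5162, -0.0999, 0.246]
orientation: [3.141, 0.0, 3.124]
wrist_force: [0.3, -0.1, 2.9]
grip_width: 0.244
gripper_force: 32.0
```

Request:
move_arm(
  motion=[
    [[0, 0, 0, 0.03, 0], [0, 0, 0, 0.03, 0], [0, 0, 0, 0.03, 0], [0, 0, 0, 0.03, 0], [0, 0, 0, 0.03, 0]],
  ],
)

```text
time_s: 11.1
tool_pos: [0.5158, -0.1001, 0.2007]
orientation: [-3.141, -0.0, 3.123]
wrist_force: [0.1, -1.1, 2.6]
grip_width: 0.246
gripper_force: 31.6
```

Request:
move_arm(
  motion=[
    [[0, 0, 0, 0.03, 0], [0, 0, 0, 0.03, 0], [0, 0, 0, 0.02, 0]],
  ],
)

```text
time_s: 11.48
tool_pos: [0.5155, -0.0999, 0.1764]
orientation: [3.141, -0.001, 3.124]
wrist_force: [-0.6, 1.0, 2.7]
grip_width: 0.248
gripper_force: 31.1
```

```bash
python3 look.py 4
```

```text
11.475 [ 0.5155 -0.0999  0.1764] [ 1.7999e+02 -7.0000e-02  1.7897e+02] [-0.6  1.   2.7]
top 0.74 n 1002 x [0.662 0.703] slope deg 49.7 z@ends [0.323 0.371] y@ends [-0.168 -0.17 ]
```

Request:
move_arm(
  motion=[
    [[0, 0.02, 0, -0.07, 0], [0, 0.18, 0, 0, 0], [0, 0, 0, 0.17, 0], [0, 0, 0, 0.17, 0], [0, 0, 0, 0.02, 0]],
  ],
  force=20,
)

```text
time_s: 12.3
tool_pos: [0.453, -0.0983, 0.0878]
orientation: [3.14, -0.006, 3.124]
wrist_force: [-0.7, 0.1, -0.5]
grip_width: 0.244
gripper_force: 30.6
```

```bash
python3 look.py 5
```

```text
12.3 [ 0.453  -0.0983  0.0878] [179.93  -0.34 178.97] [-0.7  0.1 -0.5]
scene 0.68 n 1190 x [0.376 0.557] slope deg 43.2 z@ends [0.022 0.192] y@ends [-0.092 -0.095]
top 0.65 n 200 x [0.534 0.566] slope deg 41.4 z@ends [0.174 0.201] y@ends [-0.102 -0.101]
```

View pics/scene_5.png

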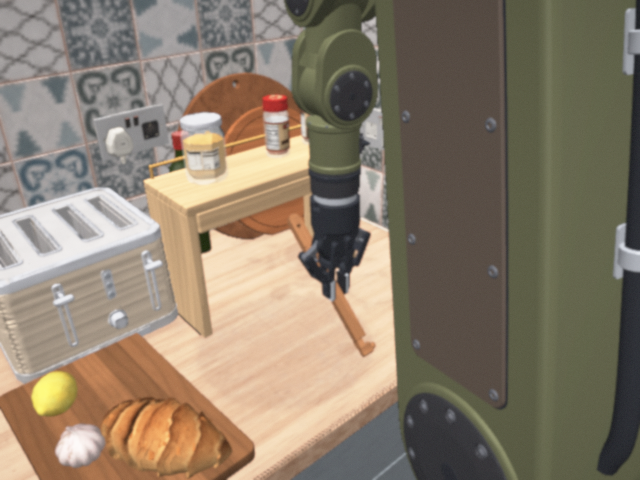

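Request:
move_arm(
  motion=[
    [[0, 0, 0, 0.025, 0], [0, 0, 0, 0.025, 0], [0, 0, 0, 0.005, 0], [0, 0, 0, 0, 0]],
  ],
)

```text
time_s: 13.0
tool_pos: [0.4588, -0.0993, 0.0751]
orientation: [-3.141, 0.005, 3.124]
wrist_force: [2.7, -0.1, 5.7]
grip_width: 0.243
gripper_force: 31.1
```

```bash
python3 look.py 6; python3 - <<'E'
from h import *
p=dict(np.load("scene_6.npz")); from station import eyes
E
```

```text
13.0 [ 0.4588 -0.0993  0.0751] [-179.97    0.28  178.98] [ 2.7 -0.1  5.7]
scene 0.62 n 1107 x [0.379 0.566] slope deg 41.2 z@ends [0.012 0.175] y@ends [-0.093 -0.096]
top 0.75 n 240 x [0.533 0.571] slope deg 39.5 z@ends [0.149 0.181] y@ends [-0.103 -0.102]
```

Request:
move_arm(
  motion=[
    [[0, 0, 0, 0.02, 0], [0, 0, 0, 0.02, 0], [0, 0, 0, 0, 0]],
  ],
)

```text
time_s: 13.58
tool_pos: [0.4585, -0.0993, 0.0628]
orientation: [-3.141, 0.004, 3.124]
wrist_force: [3.8, 0.1, 6.0]
grip_width: 0.245
gripper_force: 31.1
```

```bash
python3 look.py 7
```

```text
13.575 [ 0.4585 -0.0993  0.0628] [-179.96    0.25  178.98] [3.8 0.1 6. ]
scene 0.79 n 1168 x [0.369 0.577] slope deg 33.3 z@ends [0.011 0.148] y@ends [-0.093 -0.097]
top 0.71 n 302 x [0.535 0.584] slope deg 32.2 z@ends [0.123 0.153] y@ends [-0.104 -0.101]
```

Request:
move_arm(
  motion=[
    [[0, 0, 0, -0.04, 0], [0, 0, 0.17, -0.04, 0], [0, 0, 0.18, 0, 0], [0, 0, 0, 0, 0]],
  ],
  force=100,
)

```text
time_s: 14.28
tool_pos: [0.4571, 0.0088, 0.0861]
orientation: [3.141, -0.001, 3.129]
wrist_force: [-0.0, -0.3, -0.0]
grip_width: 0.213
gripper_force: 98.5
```

```bash
cat > tip.py <<'E'
from station import arm,eyes
from h import *
s=arm.read_state(); t=np.array(s["tool_pos"]); print(s["time_s"],t.round(4),np.round(s["wrist_force"],1))
O=[];D=[]
for n,dr in (("scene",(-.45,-.9)),("top",(0,-1))):
    p=eyes.snapshot(n); r=eyes.silhouettes(p,"oven_stick")
    cv2.imwrite(f"pics/{n}_tip.png",p["color"][...,::-1])
    for q in r[:1]:
        v,u=np.nonzero(q["region"]); pts=np.c_[u,v]; k=pts@np.array(dr); i=k>=k.max()-1.5
        uv=pts[i].mean(0)-.0*np.array(dr); T=p["world_from_camera"]; d=(rays(p,uv)@T[:3,:3].T)[0]; d/=np.linalg.norm(d)
        O.append(T[:3,3]);D.append(d); print(n,round(q["score"],2),uv)
A=sum(np.eye(3)-np.outer(d,d) for d in D); b=sum((np.eye(3)-np.outer(d,d))@o for o,d in zip(O,D))
X=np.linalg.solve(A,b); print("tip",X.round(4),"rel TCP",(X-t).round(4),[np.linalg.norm(np.cross(X-o,d)).round(4) for o,d in zip(O,D)])
E
python3 tip.py
```

```text
14.275 [0.4571 0.0088 0.0861] [-0.  -0.3 -0. ]
scene 0.88 [231.72727273 242.09090909]
top 0.69 [249.5        215.57142857]
tip [0.5816 0.0052 0.1735] rel TCP [ 0.1245 -0.0036  0.0874] [np.float64(0.0031), np.float64(0.0031)]
```

Request:
move_arm(
  motion=[
    [[0, -0.12, 0, 0, 0], [0, -0.12, 0, 0, 0], [0, 0, 0, -0.06, 0], [0, 0, 0, -0.06, 0], [0, 0, 0, 0, 0]],
  ],
)

```text
time_s: 15.1
tool_pos: [0.5308, 0.0034, 0.1227]
orientation: [-3.141, 0.002, 3.121]
wrist_force: [-0.7, -0.2, -1.0]
grip_width: 0.217
gripper_force: 98.5
```

Request:
move_arm(
  motion=[
    [[0, 0, 0, -0.008, 0], [0, 0, 0, -0.008, 0], [0, 0, 0, 0, 0]],
  ],
)

```text
time_s: 15.48
tool_pos: [0.529, 0.0046, 0.1259]
orientation: [-3.141, -0.002, 3.123]
wrist_force: [-1.2, -0.7, -2.5]
grip_width: 0.219
gripper_force: 98.2
```

Request:
move_arm(
  motion=[
    [[0, 0, 0, -0.007, 0], [0, 0, 0, 0, 0]],
  ],
)

```text
time_s: 15.72
tool_pos: [0.5287, 0.0049, 0.128]
orientation: [-3.142, -0.002, 3.124]
wrist_force: [-2.3, -0.3, -4.8]
grip_width: 0.221
gripper_force: 98.1
```

Request:
move_arm(
  motion=[
    [[0, 0, 0, 0.045, 0], [0, 0, -0.02, 0, 0], [0, 0, -0.02, 0, 0], [0, 0, -0.02, 0, 0], [0, 0, 0, 0, 0]],
  ],
)

```text
time_s: 16.35
tool_pos: [0.5299, -0.0138, 0.1155]
orientation: [-3.142, 0.001, 3.123]
wrist_force: [-0.2, -0.6, 0.0]
grip_width: 0.217
gripper_force: 98.9
```

Request:
move_arm(
  motion=[
    [[0, 0, -0.015, 0, 0], [0, 0, -0.015, 0, 0], [0, 0, -0.015, 0, 0], [0, 0, -0.015, 0, 0], [0, 0, 0, 0, 0]],
  ],
)

```text
time_s: 16.98
tool_pos: [0.5293, -0.0316, 0.1152]
orientation: [-3.142, 0.0, 3.123]
wrist_force: [0.0, 1.0, -0.8]
grip_width: 0.22
gripper_force: 98.9
```

Request:
move_arm(
  motion=[
    [[0, 0, -0.015, 0, 0], [0, 0, -0.015, 0, 0], [0, 0, 0, 0, 0]],
  ],
)

```text
time_s: 17.35
tool_pos: [0.5291, -0.0405, 0.1152]
orientation: [-3.142, 0.0, 3.123]
wrist_force: [0.1, 0.2, -1.3]
grip_width: 0.22
gripper_force: 98.9
```

Request:
move_arm(
  motion=[
    [[0, 0, -0.015, 0, 0], [0, 0, 0, 0, 0]],
  ],
)

```text
time_s: 17.6
tool_pos: [0.529, -0.045, 0.1152]
orientation: [-3.142, 0.0, 3.123]
wrist_force: [0.3, 0.0, -0.9]
grip_width: 0.217
gripper_force: 98.9
```

Request:
move_arm(
  motion=[
    [[0, 0, -0.015, 0, 0], [0, 0, -0.015, 0, 0], [0, 0, -0.015, 0, 0], [0, 0, 0, 0, 0]],
  ],
)

```text
time_s: 18.1
tool_pos: [0.5288, -0.0586, 0.1152]
orientation: [-3.142, 0.0, 3.123]
wrist_force: [0.2, -0.1, -0.6]
grip_width: 0.217
gripper_force: 98.9
```

Request:
move_arm(
  motion=[
    [[0, 0, -0.015, 0, 0], [0, 0, -0.015, 0, 0], [0, 0, 0, 0, 0]],
  ],
)

```text
time_s: 18.48
tool_pos: [0.5287, -0.0675, 0.1152]
orientation: [-3.142, 0.0, 3.123]
wrist_force: [0.2, -0.4, -0.6]
grip_width: 0.219
gripper_force: 98.9
```

Request:
move_arm(
  motion=[
    [[0, 0, -0.015, 0, 0], [0, 0, -0.015, 0, 0], [0, 0, -0.015, 0, 0], [0, 0, 0, 0, 0]],
  ],
)

```text
time_s: 18.98
tool_pos: [0.5284, -0.0811, 0.1152]
orientation: [3.142, 0.0, 3.123]
wrist_force: [-0.3, 0.1, -1.0]
grip_width: 0.218
gripper_force: 98.9
```

Request:
move_arm(
  motion=[
    [[0, 0, -0.015, 0, 0], [0, 0, -0.015, 0, 0], [0, 0, 0, 0, 0]],
  ],
)

```text
time_s: 19.35
tool_pos: [0.5282, -0.09, 0.1152]
orientation: [-3.142, -0.0, 3.123]
wrist_force: [1.2, -0.2, -0.5]
grip_width: 0.219
gripper_force: 98.9
```

Request:
move_arm(
  motion=[
    [[0, 0, -0.015, 0, 0], [0, 0, -0.015, 0, 0], [0, 0, -0.015, 0, 0], [0, 0, 0, 0, 0]],
  ],
)

```text
time_s: 19.85
tool_pos: [0.528, -0.1036, 0.1152]
orientation: [-3.142, 0.0, 3.123]
wrist_force: [-0.2, 0.1, -0.5]
grip_width: 0.218
gripper_force: 98.9
```

Request:
move_arm(
  motion=[
    [[0, 0, -0.015, 0, 0], [0, 0, -0.015, 0, 0], [0, 0, 0, 0, 0]],
  ],
)

```text
time_s: 20.23
tool_pos: [0.5278, -0.1125, 0.1152]
orientation: [-3.142, 0.0, 3.123]
wrist_force: [-1.0, 0.0, -1.2]
grip_width: 0.215
gripper_force: 98.9
```

Request:
move_arm(
  motion=[
    [[0, 0, -0.015, 0, 0], [0, 0, -0.015, 0, 0], [0, 0, -0.015, 0, 0], [0, 0, 0, 0, 0]],
  ],
)

```text
time_s: 20.72
tool_pos: [0.5273, -0.1238, 0.1149]
orientation: [3.137, -0.0, 3.127]
wrist_force: [0.1, 8.7, -0.1]
grip_width: 0.217
gripper_force: 100.3
```

```bash
python3 tip.py
```

```text
20.725 [ 0.5273 -0.1238  0.1149] [ 0.1  8.7 -0.1]
scene 0.75 [278.10526316 205.36842105]
tip [-0.2041  0.4816  0.6583] rel TCP [-0.7315  0.6054  0.5434] [np.float64(0.0)]
```

View pics/scene_tip.png

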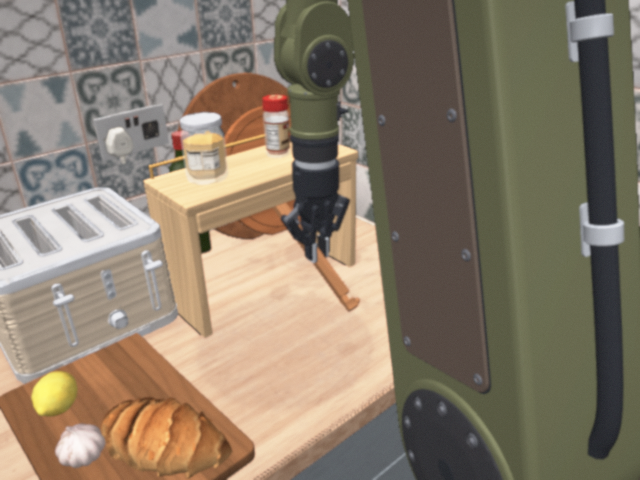

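Request:
move_arm(
  motion=[
    [[0, 0, 0.03, 0, 0], [0, 0, 0, 0.034, 0], [0, 0, -0.045, 0, 0], [0, 0, -0.047, 0, 0], [0, 0, 0, 0, 0]],
  ],
)

```text
time_s: 21.55
tool_pos: [0.5274, -0.1461, 0.1051]
orientation: [-3.141, 0.0, 3.121]
wrist_force: [0.2, 0.3, 0.4]
grip_width: 0.217
gripper_force: 98.9
```

Request:
move_arm(
  motion=[
    [[0, 0, 0, -0.015, 0], [0, 0, 0, -0.01, 0], [0, 0, 0, 0, 0]],
  ],
)

```text
time_s: 21.92
tool_pos: [0.5276, -0.1441, 0.113]
orientation: [-3.141, 0.001, 3.124]
wrist_force: [-0.2, -0.9, -0.6]
grip_width: 0.215
gripper_force: 98.9
```

Request:
move_arm(
  motion=[
    [[0, 0, 0, -0.01, 0], [0, 0, 0, 0, 0]],
  ],
)

```text
time_s: 22.18
tool_pos: [0.5268, -0.144, 0.1153]
orientation: [3.141, -0.001, 3.124]
wrist_force: [-1.2, 0.4, -2.7]
grip_width: 0.219
gripper_force: 98.5
```

Request:
move_arm(
  motion=[
    [[0, 0, 0, -0.01, 0], [0, 0, 0, 0, 0]],
  ],
)

```text
time_s: 22.42
tool_pos: [0.5271, -0.144, 0.1184]
orientation: [3.141, -0.0, 3.124]
wrist_force: [-0.9, -0.2, -1.4]
grip_width: 0.219
gripper_force: 98.6
```

Request:
move_arm(
  motion=[
    [[0, 0, 0, -0.01, 0], [0, 0, 0, 0, 0]],
  ],
)

```text
time_s: 22.68
tool_pos: [0.5271, -0.1441, 0.1216]
orientation: [3.141, -0.0, 3.124]
wrist_force: [-0.9, 0.5, -3.3]
grip_width: 0.221
gripper_force: 98.3
```

Request:
move_arm(
  motion=[
    [[0, 0, 0, -0.01, 0], [0, 0, 0, -0.007, 0], [0, 0, 0, 0, 0]],
  ],
)

```text
time_s: 23.05
tool_pos: [0.5253, -0.1439, 0.1256]
orientation: [3.141, -0.004, 3.124]
wrist_force: [-3.8, 1.0, -7.4]
grip_width: 0.222
gripper_force: 98.3
```

Request:
move_arm(
  motion=[
    [[0, 0, 0, 0.037, 0], [0, 0, 0, 0, 0]],
  ],
)

```text
time_s: 23.3
tool_pos: [0.5285, -0.1447, 0.1157]
orientation: [-3.141, 0.002, 3.123]
wrist_force: [-0.5, 0.0, -0.1]
grip_width: 0.22
gripper_force: 99.5
```

```bash
python3 look.py 8
```

```text
23.3 [ 0.5285 -0.1447  0.1157] [-1.7996e+02  1.3000e-01  1.7895e+02] [-0.5  0.  -0.1]
scene 0.79 n 738 x [0.44  0.618] slope deg 34.9 z@ends [0.061 0.185] y@ends [-0.138 -0.142]
top 0.57 n 10957 x [0.597 0.743] slope deg 4.0 z@ends [0.244 0.255] y@ends [-0.054 -0.123]
```

View pics/scene_8.png

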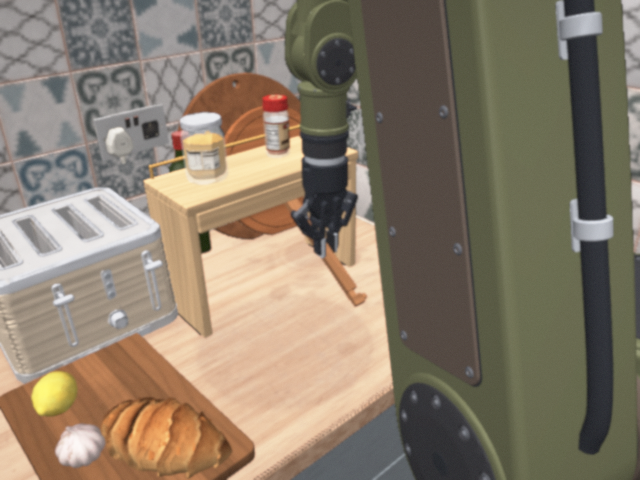

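Request:
move_arm(
  motion=[
    [[0, 0, 0.02, 0, 0], [0, 0, 0.02, 0, 0], [0, 0, 0, 0, 0]],
  ],
)

```text
time_s: 23.88
tool_pos: [0.5275, -0.1317, 0.1156]
orientation: [3.142, 0.0, 3.124]
wrist_force: [-0.0, -0.5, -0.9]
grip_width: 0.217
gripper_force: 99.6
```

Request:
move_arm(
  motion=[
    [[0, 0, 0.015, 0, 0], [0, 0, 0, 0, 0]],
  ],
)

```text
time_s: 24.12
tool_pos: [0.5275, -0.1275, 0.1155]
orientation: [3.142, 0.0, 3.124]
wrist_force: [0.6, -0.9, -0.9]
grip_width: 0.214
gripper_force: 99.6
```

Request:
move_arm(
  motion=[
    [[0, 0, 0.03, 0, 0], [0, 0, 0.03, -0.02, 0], [0, 0, 0, -0.01, 0], [0, 0, 0, 0, 0]],
  ],
)

```text
time_s: 24.62
tool_pos: [0.528, -0.1095, 0.1248]
orientation: [3.142, 0.0, 3.124]
wrist_force: [-0.4, 0.4, -1.0]
grip_width: 0.221
gripper_force: 99.4
```

Request:
move_arm(
  motion=[
    [[0, 0, 0, 0.08, 0], [0, 0, 0, 0.1, 0], [0, 0.12, 0, 0, 0], [0, 0.12, 0, 0, 0], [0, 0, 0, 0.02, 0]],
  ],
  force=25,
)

```text
time_s: 25.25
tool_pos: [0.4535, -0.1085, 0.0643]
orientation: [3.142, -0.002, 3.123]
wrist_force: [-1.0, 0.9, 0.6]
grip_width: 0.217
gripper_force: 99.6
```

Request:
move_arm(
  motion=[
    [[0, 0, 0, 0.04, 0], [0, 0, 0, 0.04, 0], [0, 0, 0, 0.04, 0], [0, 0, 0, 0.04, 0], [0, 0, 0, 0.03, 0]],
  ],
  force=20,
)

```text
time_s: 25.88
tool_pos: [0.4606, -0.1097, 0.0084]
orientation: [-3.14, 0.007, 3.124]
wrist_force: [4.8, -0.1, 7.1]
grip_width: 0.219
gripper_force: 109.6
```

Request:
move_arm(
  motion=[
    [[0, 0, 0, 0.012, 0], [0, 0, 0, 0.005, 0], [0, 0, 0, 0, 0], [0, 0, 0, 0, 0]],
  ],
)

```text
time_s: 26.38
tool_pos: [0.4569, -0.1087, 0.0028]
orientation: [-3.141, 0.001, 3.124]
wrist_force: [3.6, -0.8, 4.3]
grip_width: 0.22
gripper_force: 109.6
```

```bash
python3 look.py 9
```

```text
26.375 [ 0.4569 -0.1087  0.0028] [-1.7998e+02  8.0000e-02  1.7897e+02] [ 3.6 -0.8  4.3]
scene 0.81 n 894 x [0.337 0.587] slope deg -0.0 z@ends [0.013 0.012] y@ends [-0.099 -0.106]
top 0.31 n 1023 x [0.662 0.702] slope deg 50.3 z@ends [0.322 0.371] y@ends [-0.168 -0.17 ]
```

Flat on the worktop, tip before the shelf. Release and lift away.

Request:
move_arm(
  motion=[
    [[0.5, 0, 0, 0, 0], [0.5, 0, 0, 0, 0], [0.5, 0, 0, 0, 0], [0.6, 0, 0, -0.1, 0], [0.6, 0, 0, -0.18, 0]],
  ],
)

```text
time_s: 27.2
tool_pos: [0.4534, -0.1079, 0.0854]
orientation: [3.14, -0.005, 3.124]
wrist_force: [1.1, 0.1, -0.2]
grip_width: 0.603
gripper_force: 0.0
```

Request:
move_arm(
  motion=[
    [[0.6, 0.05, 0, -0.18, 0], [0.6, 0, 0, 0, 0], [0.6, 0, 0, 0, 0]],
  ],
)

```text
time_s: 27.58
tool_pos: [0.4406, -0.1082, 0.14]
orientation: [3.142, -0.0, 3.124]
wrist_force: [-0.1, 0.5, 0.1]
grip_width: 0.604
gripper_force: 0.0
```

```bash
python3 look.py 10
```

```text
27.575 [ 0.4406 -0.1082  0.14  ] [ 1.8000e+02 -1.0000e-02  1.7897e+02] [-0.1  0.5  0.1]
scene 0.71 n 11107 x [0.597 0.74 ] slope deg 4.9 z@ends [0.205 0.217] y@ends [-0.018  0.036]
top 0.74 n 268 x [0.526 0.589] slope deg -1.3 z@ends [0.012 0.011] y@ends [-0.111 -0.111]
```

View pics/scene_10.png

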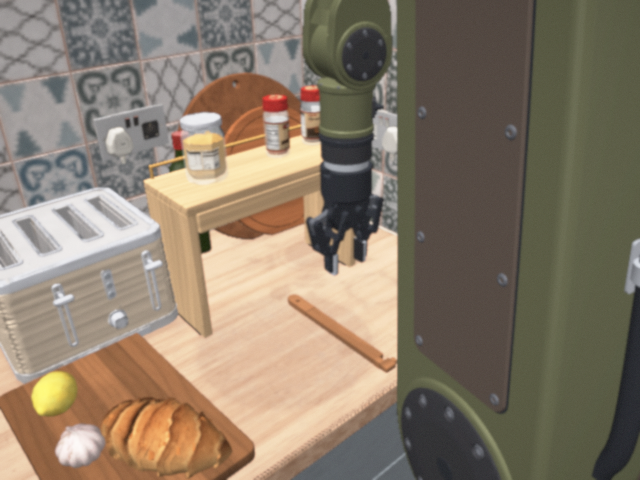

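The stick lies flat from (293,300) to (392,367) in front of the shelf, the jars stand unmoved, and the gripper is clear.

```bash
python3 -c "
from station import arm
print(arm.job_done())"
```

```text
the job is handed in; nothing more can be done
None
```

I've handed the job in: feeling with the stick showed the rocker's left end no longer hangs down, so it should be on (no lamp light showed in the pictures). The stick lies flat in front of the shelf and the jars look unmoved; the hand-in returned no verdict.

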